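# Put the drum grater back together

### The job

Put the washed drum grater back together: lay the steel drum on the bars between the cheeks of the blue frame, then thread the axle from the robot's left through the first cheek, the drum and the other cheek until the face of its red knob sits against the cheek. The knob cannot be gripped while the axle lies in its rest. Leave everything else on the worktop where it is.

Things in the scene. Friction and masses are not known exactly. Their poses are not given: they have to be found in the camera images.
- frame: Blue frame of a tabletop drum grater, fixed. Foot 100 (x) x 132 (y) x 14 mm high; two upright cheeks 66 wide (x), 12 thick (y), tops 88 mm above the worktop, inner faces at y = +39 and -39 mm, outer at +51 and -51. Each has a 12 mm through hole at x = 0, 68 mm up; the line of holes runs along the frame's y. Origin: centre of the underside. Front, back and top are open.
- frame_near_hole (a point): Centre of the hole on the outer face of the +y cheek (robot's left), where the axle goes in and where its knob's face ends up; axes as the frame.
- frame_far_hole (a point): Centre of the hole on the outer face of the -y cheek, where the axle's nose comes out; axes as the frame.
- frame_seat (a point): Where the drum's centre lies when the drum lies on the frame's two bars (8 mm thick, along y, 28 mm apart), midway between the cheeks, 67 mm above the worktop; the bore then lies 1 mm below the line of holes. Axes as the frame.
- drum_center (a point): Centre of the grating drum: steel with small dark teeth, 50 mm diameter, 70 mm long, a 13 mm bore right through, about 180 g, both ends alike. y is its axis, level. It starts lying on a low black fixed rest (52 x 80 mm) with its centre 45 mm above the worktop; fingers can go down on both sides of it, to 10 mm above the worktop.
- axle_shoulder (a point): Axle: steel shaft 10 mm diameter, 125 mm long, the last 12 mm tapered to 5 mm at the nose; at the tail a red knob 24 mm diameter, 40 mm long; about 90 g, balance point on the shaft about 43 mm from the knob. This point: on the axis where the knob's flat face meets the shaft. y is the axis: nose towards -y, knob towards +y.
- axle_knob (a point): Centre of the red knob, 20 mm from its flat face; axes as axle_shoulder. At the start the axle lies level, 34 mm above the worktop, in a grey fixed rest. The knob and the first 22 mm of shaft stand between close walls 54 mm high, so the knob cannot be gripped there. In the holes the axle has 1 to 1.5 mm of play; held a little askew it catches on the second cheek; let go, it settles level.
- axle_nose (a point): Tip of the nose, 125 mm from the knob's flat face; axes as axle_shoulder. In the rest a notched post 36 mm high carries the shaft 101 to 109 mm from the knob; between 22 and 100 mm from the knob the shaft is free on both sides, above a base plate 8 mm high. It lifts straight up.
- lemon: Bystander: yellow lemon, 71 x 53 x 51 in mm. Origin: centre of the underside. To be left alone.
- salt_shaker: Bystander: grey salt shaker, 44 across, 90 high, in mm. Origin: centre of the underside. To be left alone.
- spice_jar: Bystander: spice jar with green lid, 46 across, 106 high, in mm. Origin: centre of the underside. To be left alone.
- mug: Bystander: green and white mug with handle, 92 x 127 x 93 in mm. Origin: centre of the underside. To be left alone.
- jam: Bystander: jam jar with white lid, 72 across, 102 high, in mm. Origin: centre of the underside. To be left alone.
- pepper_mill: Bystander: light wooden pepper mill, 58 across, 170 high, in mm. Origin: centre of the underside. To be left alone.
Mind the look-alikes: they are no part of the job. There is more than one size of the part that bears axle_shoulder; the job needs the largest.

How it is judged:
By the outcome, as a careful person would: the job done as asked, in the order asked, and still so for the second after the job is handed in, with the robot touching nothing.
It also fails if it takes over 72 s, if anything falls off the work surface, if the arm or the gripper's body presses on something with over 40 N, if the wrist force passes 120 N, or if a joint passes its speed limit or range.

### The arm

A 6-joint arm with a two-finger parallel gripper is mounted at the origin on a cart in front of the work surface, level with it; the furniture and walls round the work are solid. World frame = base frame: x ahead of the robot, y to its left, z up, the work surface at z = 0. Lengths are in m, angles in degrees, forces in N, time in s.
With the tool pointing down it reaches from about 0.275 to 0.825 m from the base axis. Payload 5.2 kg.
Tool frame: the origin (TCP) lies at the very end of the fingers, on their centre line; the grasp point (between the pads) lies r.grip_point_offset behind it (r.grip_point_offset is the distance from the TCP to the grasp point, in m); z points along the fingers, y is the line along which they close (so a half turn about z gives the same grasp; the last joint's range is limited). The gripper opens to 93 mm and grips with 3 to 60 N. Pads are 15 mm wide; open, the fingers measure 128 mm over their backs; the gripper's body (75 mm by 188 mm) begins 65 mm behind the grasp point.
Start: joints at [-77.281, 14.817, 87.949, -0, 77.235, -11.62], TCP at [0.227, -0.501, 0.219] pointing down, gripper open.
Joint ranges: [-179.93, 179.93], [-52.35, 119.4], [10.71, 147.94], [-69.91, 249.91], [12.55, 155.21], [-178.61, 178.61]. Speed limits (degrees/s): [147.25, 147.25, 180, 180, 180, 180].

### API

Orientations are given as a 3x3 rotation matrix whose columns are the frame's x, y, z axes.
In Python, from workcell import r gives the robot as it stands. Calls block until the motion is done:
- r.move_pose(position, orientation): joint-space move of the TCP to a pose.
- r.movel(position, ori=None, feed=0.15): straight line of the TCP; ori=None keeps the orientation; feed is the mean speed in m/s.
- r.set_joints(angles): joint-space move.
- r.gripper_to(opening): finger opening in m; the grip force is fixed at half the most; returns when the fingers have stopped.
- r.pause(seconds).
- r.ik(position, orientation): joint angles nearest the present ones, or None.
- r.grab_frame(name): name is "side" or "top"; returns a dict with "frame" (420x560x3 uint8, blue, green, red), "range_z" (420x560 float32, m along the optical axis (not along the pixel's ray), 0 where there is no reading), "vertical_fov" (degrees; the focal length in pixels is half the picture's height over the tangent of half this angle, whatever the lens; pixels are square), "cx", "cy" (the principal point, pixels), "distortion" ([k1, k2, p1, p2, k3] as OpenCV has them; the pictures are not rectified), "view" (4x4, takes a point from world to camera coordinates). Camera axes: x right, y down, z forward; pixel columns grow to the right and rows downward; lengths in m; the calibration is good to about 2 mm. A picture is of the moment at which its call begins.
A pose or a line that the arm cannot do raises r.IKError and nothing moves.
- r.finish_job(): hands the job in; it is judged then, once.
Readings, each from a call of its own:
- r.read_time_s(): time.
- r.read_joints(): joint angles.
- r.read_joint_vel(): joint speeds.
- r.read_effort(): joint torques, N m.
- r.read_tool_pos(): TCP position.
- r.read_orientation(): TCP orientation.
- r.read_ft_force(): force on the tool from outside, world axes, zero at the start.
- r.read_ft_torque(): the same for the moment, N m.
- r.read_width(): finger opening in m.
- r.read_finger_force(): force on a finger pad.
Only numpy, scipy, OpenCV 4.12 (cv2) and the standard library are available. Lean on these libraries where they do the work, as an engineer would, in place of code of your own. Each camera call takes 0.05 s, during which the arm holds its last target. There are 200 camera calls.

## Working session

There is one attempt and no reset: what is moved stays moved. The work goes in short steps, each a Python script; the robot and the scene stay as the last script left them, time stands still between calls to the robot, and variables do not carry over. Pictures are saved under pics/ and viewed, at most 10 in all, crops included, and the job is handed in when it is done.

```bash
mkdir -p pics; ls
cat > h.py <<'E'
import numpy as np, cv2, pickle
def grab(r,n):
    f=r.grab_frame(n); pickle.dump(f,open(n+'.pkl','wb')); return f
def cam(f):
    H=f['frame'].shape[0]; F=H/2/np.tan(np.radians(f['vertical_fov'])/2)
    return np.array([[F,0,f['cx']],[0,F,f['cy']],[0,0,1.]]),np.array(f['distortion'],float),np.array(f['view'],float)
def cloud(f):
    """world xyz for every pixel (HxWx3), nan where no depth"""
    K,D,V=cam(f); z=f['range_z'].astype(float); H,W=z.shape
    u,v=np.meshgrid(np.arange(W),np.arange(H))
    n=cv2.undistortPointsIter(np.stack([u,v],-1).reshape(-1,1,2).astype(float),K,D,None,None,(3,40,1e-9)).reshape(H,W,2)
    P=np.dstack([n*z[...,None],z]); P[z<=0]=np.nan
    return (P-V[:3,3])@V[:3,:3]
def onplane(f,uv,h):
    K,D,V=cam(f); n=cv2.undistortPointsIter(np.array(uv,float).reshape(-1,1,2),K,D,None,None,(3,40,1e-9)).reshape(-1,2)
    d=np.c_[n,np.ones(len(n))]@V[:3,:3]; c=-V[:3,:3].T@V[:3,3]
    return c+d*((h-c[2])/d[:,2])[:,None]
def proj(f,P):
    K,D,V=cam(f); return cv2.projectPoints(np.array(P,float).reshape(-1,1,3),cv2.Rodrigues(V[:3,:3])[0],V[:3,3],K,D)[0].reshape(-1,2)
E
python3 - <<'E'
from workcell import r
from h import *
for n in('top','side'):
    f=grab(r,n); cv2.imwrite(f'pics/{n}0.png',cv2.resize(f['frame'],(784,588)))
    V=cam(f)[2]; print(n,-V[:3,:3].T@V[:3,3],V[:3,:3].round(2).tolist(),f['distortion'],f['vertical_fov'])
print(r.grip_point_offset,r.read_time_s())
E
```

```text
pics
top [0.3414405  0.09624434 1.01163389] [[0.0, -1.0, -0.01], [-0.98, -0.0, -0.18], [0.18, 0.01, -0.98]] [-0.08824626  0.          0.          0.          0.        ] 57.383753750653526
side [ 0.58682708 -0.97277762  0.95604587] [[1.0, 0.06, 0.02], [0.05, -0.63, -0.78], [-0.04, 0.78, -0.63]] [-0.02875981  0.          0.          0.          0.        ] 49.299954735270504
0.0188 0.1
```

View pics/top0.png

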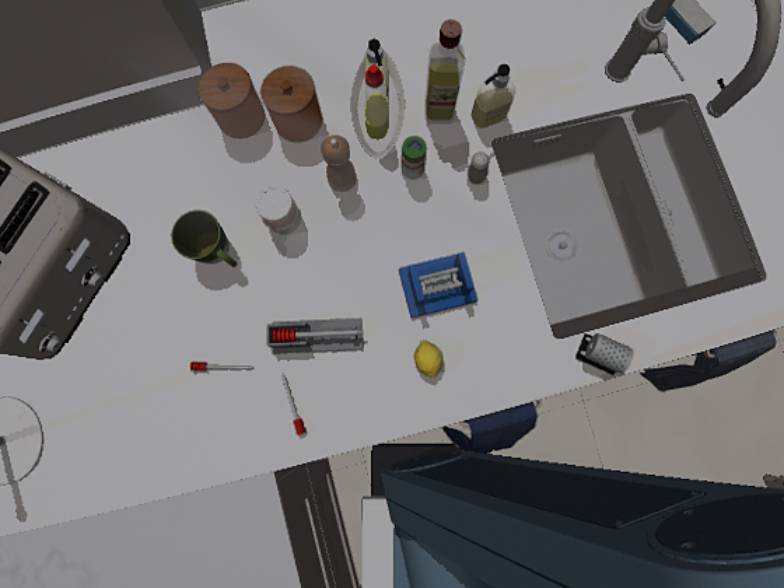

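View pics/side0.png

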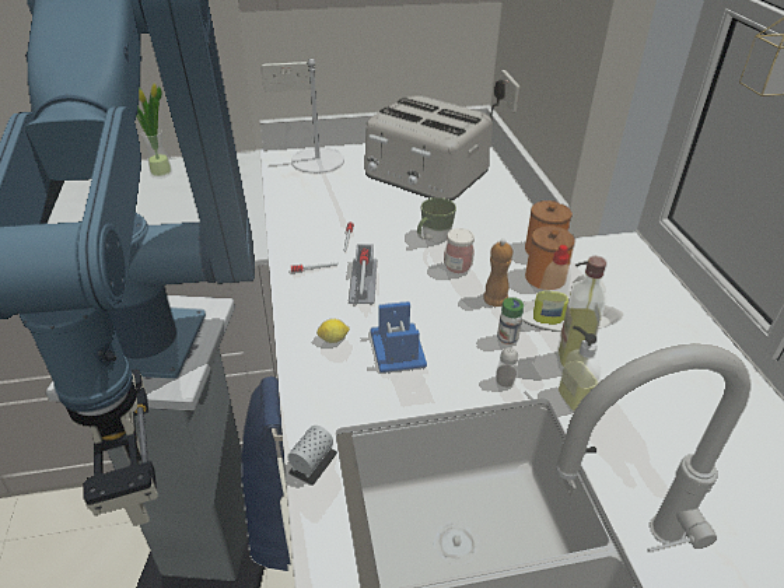

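The top view (784x588) shows the frame at (438,284) and the drum on its black rest at (608,352). Three parts could be taken for the axle:
- A red knob in the grey rest at (285,337), with the longest shaft, reaching to about x=360.
- A small loose one at (200,366).
- A small loose one at (298,427).

I choose the one in the rest, and will check it in a crop while measuring.

```bash
cat > m.py <<'E'
from h import *
T=pickle.load(open('top.pkl','rb'));S=pickle.load(open('side.pkl','rb'))
def stat(P): return P.mean(0).round(4),len(P)
def rect(P):
    c,s,a=cv2.minAreaRect((P[:,:2]*1000).astype(np.float32)); return np.round(c,1),np.round(s,1),round(a,2)
for n,f in(('top',T),('side',S)):
    C=cloud(f);hsv=cv2.cvtColor(f['frame'],cv2.COLOR_BGR2HSV);h,s,v=cv2.split(hsv)
    X,Y,Z=C[...,0],C[...,1],C[...,2]
    tab=(X>.35)&(X<.6)&(abs(Z)<.02)&(Y>-.1)&(Y<.3)&(s<40); print(n,'table z',np.nanmedian(Z[tab]),np.nanstd(Z[tab]))
    blue=(h>100)&(h<130)&(s>120)&(X>.3)&(X<.65)&(Y>-.2)&(Y<.2)
    P=C[blue]; P=P[~np.isnan(P).any(1)]
    print(' frame all',rect(P),'z hist',np.histogram(P[:,2],[0,.008,.018,.03,.05,.08,.084,.092,.1])[0])
    for lo,hi in((.010,.018),(.083,.093)):
        Q=P[(P[:,2]>lo)&(P[:,2]<hi)]; print('  lvl',lo,rect(Q),stat(Q))
    Q=P[(P[:,2]>.083)&(P[:,2]<.094)]
    if len(Q)>10:
        l,k=cv2.kmeans(Q[:,:2].astype(np.float32),2,None,(3,50,1e-6),5,0)[1:]
        for i in(0,1):print('  cheek',k[i],rect(Q[l[:,0]==i]),(l==i).sum())
    red=((h<8)|(h>172))&(s>140)&(v>60)&(Y<.45)&(X<.55)&(X>.15)&(Z<.12)
    nl,lab,st,ce=cv2.connectedComponentsWithStats(cv2.morphologyEx(red.astype(np.uint8),cv2.MORPH_CLOSE,np.ones((5,5))))
    for i in range(1,nl):
        if st[i,4]>15:
            Q=C[(lab==i)&red];Q=Q[~np.isnan(Q).any(1)]; print(' red',ce[i].round(1),st[i,4],rect(Q),stat(Q),'zmax',np.percentile(Q[:,2],[50,95]).round(4))
    D=(X>.2)&(X<.45)&(Y<-.12)&(Y>-.32)&(Z>.052)&(Z<.1)&(s<90)
    nl,lab,st,ce=cv2.connectedComponentsWithStats(D.astype(np.uint8))
    i=1+np.argmax(st[1:,4]); Q=C[lab==i]; print(' drum',ce[i].round(1),rect(Q),stat(Q),'ztop',np.percentile(Q[:,2],[90,97]))
    # shaft: things at z .03-.045 near rest
E
python3 m.py; python3 -c "
from h import *
T=pickle.load(open('top.pkl','rb'));f=T['frame']
a=cv2.resize(f[215:320,125:275],(800,560),interpolation=cv2.INTER_CUBIC);cv2.imwrite('pics/c1.png',a)"
```

```text
top table z 0.0005166209694185954 0.0034155944542295976
 frame all (array([432.1, -30.5]), array([359.7, 130.3]), 27.94) z hist [  2 873  20  26  66   6 228   3]
  lvl 0.01 (array([541. ,  18.4]), array([ 96.5, 128.7]), 14.18) (array([0.5323, 0.024 , 0.014 ]), 862)
  lvl 0.083 (array([541.4,  18.2]), array([ 63.9, 100.4]), 14.22) (array([0.5403, 0.0201, 0.0879]), 233)
  cheek [0.5300843  0.06139539] (array([530.4,  61. ]), array([63.6, 11.8]), 14.05) 122
  cheek [ 0.551584   -0.02525108] (array([552.4, -25.4]), array([63.8, 10.6]), 13.76) 111
 red [202.3 239.1] 132 (array([441.9, 301.5]), array([20.7, 38.3]), 1.08) (array([0.4413, 0.3005, 0.0436]), 97) zmax [0.0437 0.047 ]
 red [213.1 304.2] 55 (array([277.7, 273.7]), array([26.9, 12.4]), 19.98) (array([0.2778, 0.2736, 0.0166]), 55) zmax [0.0163 0.0194]
 drum [435.9 252.1] (array([ 407.4, -288.4]), array([70.9, 51.6]), 66.73) (array([ 0.4071, -0.2845,  0.0647]), 518) ztop [0.0704635  0.07143748]
side table z 0.00029786534568790617 0.003128974016385736
 frame all (array([432.8, -45.1]), array([370.1, 143.9]), 27.97) z hist [  1 274   3   0   0   1  95   0]
  lvl 0.01 (array([544.6,  15. ]), array([ 97.4, 130.5]), 14.35) (array([ 0.5414, -0.0086,  0.0135]), 267)
  lvl 0.083 (array([544.4,  15.9]), array([ 63.6, 100.1]), 13.83) (array([0.5479, 0.0063, 0.0875]), 96)
  cheek [ 0.5574678 -0.0255088] (array([554.8, -25.4]), array([63.2, 14.1]), 13.04) 60
  cheek [0.5319627 0.059197 ] (array([533.7,  59.7]), array([63.6,  9.7]), 13.49) 36
 red [260.2 182.1] 26 (array([445.8, 293.7]), array([13.7, 35.4]), 5.62) (array([0.4463, 0.291 , 0.0447]), 14) zmax [0.0439 0.0518]
 red [212.1 191. ] 20 (array([280.2, 268.8]), array([14.4, 23. ]), 74.8) (array([0.2826, 0.2694, 0.0148]), 10) zmax [0.0154 0.0184]
 drum [222.3 316.2] (array([ 411.3, -289.6]), array([70.7, 49.6]), 68.56) (array([ 0.4144, -0.2912,  0.0644]), 452) ztop [0.06960074 0.07104697]
```

View pics/c1.png

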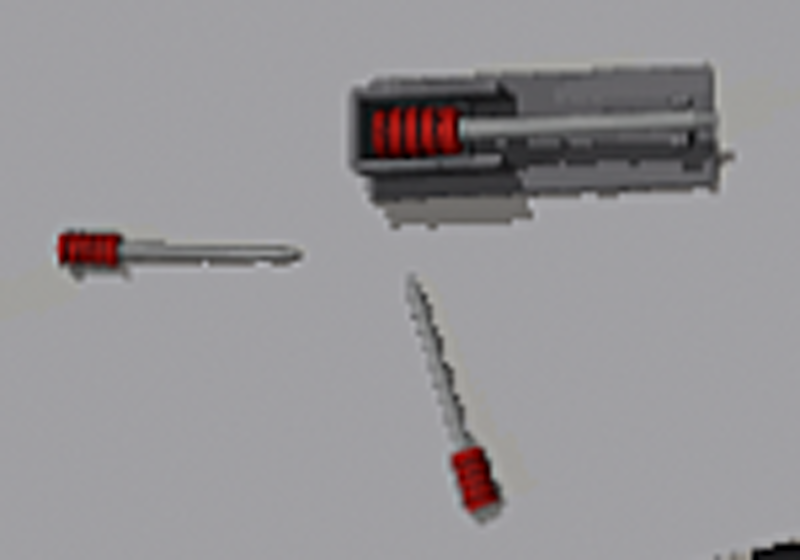

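The crop shows the knob in the grey rest at (415,130), with its shaft running to (715,118). It is clearly longer and thicker than the two loose ones at (90,247) and (477,480), so it is the right axle. The cameras disagree by about 3 mm, so I average them and correct later from the gripper. Next I measure the shaft line and lemon, and pick up the drum.

```bash
cat >> h.py <<'E'
def ori(a):
    a=np.radians(a);y=np.array([np.cos(a),np.sin(a),0]);z=np.array([0,0,-1.]);return np.c_[np.cross(y,z),y,z]
def best(r,p,a):
    """jaw angle a or a+180, whichever is nearer in joints"""
    q0=np.array(r.read_joints());c=[]
    for b in(a,a+180):
        q=r.ik(p,ori(b))
        if q is not None:c.append((np.abs(np.array(q)-q0).max(),b))
    return ori(min(c)[1])
G=.0188
E
python3 - <<'E'
from workcell import r
from h import *
T=pickle.load(open('top.pkl','rb'));S=pickle.load(open('side.pkl','rb'))
for n,f in(('top',T),('side',S)):
    C=cloud(f);X,Y,Z=C[...,0],C[...,1],C[...,2];hsv=cv2.cvtColor(f['frame'],cv2.COLOR_BGR2HSV);h,s,v=cv2.split(hsv)
    m=(X>.41)&(X<.48)&(Y<.275)&(Y>.165)&(Z>.03)&(Z<.042)
    P=C[m]; k=np.polyfit(P[:,1],P[:,0],1); print(n,'shaft',len(P),k,'x@.25,.19',np.polyval(k,[.25,.19]),'ymin',P[:,1].min(),np.median(P[:,2]))
    for nm,m in(('lemon',(h>20)&(h<35)&(s>130)&(X<.5)&(X>.3)&(abs(Y)<.15)),):
        P=C[m];P=P[~np.isnan(P).any(1)];print(nm,P.min(0),P.max(0))
p=np.array([.4093,-.289,.045-G]);R=best(r,p+[0,0,.11],-22.4)
r.move_pose(p+[0,0,.11],R)
f=grab(r,'top');C=cloud(f);print(r.read_tool_pos())
r.movel(p,feed=.12);r.gripper_to(.045)
print(r.read_width(),r.read_ft_force(),r.read_time_s())
r.movel(p+[0,0,.10],feed=.12)
for n in('top','side'):
    f=grab(r,n)
cv2.imwrite('pics/g1.png',np.hstack([cv2.resize(pickle.load(open(n+'.pkl','rb'))['frame'][y:y+180,x:x+160],(400,450)) for n,x,y in(('top',350,150),('side',140,200))]))
print(r.read_width(),r.read_ft_force(),r.read_time_s(),r.read_tool_pos())
E
```

```text
top shaft 189 [-0.07759546  0.462976  ] x@.25,.19 [0.44357714 0.44823287] ymin 0.16511293769679877 0.03785633526693154
lemon [0.36995462 0.01545884 0.02541931] [0.43082201 0.06323304 0.05477594]
side shaft 79 [-0.05013168  0.45998122] x@.25,.19 [0.4474483 0.4504562] ymin 0.166936354530363 0.038169913851886464
lemon [0.37239528 0.01381518 0.02460462] [0.4353954  0.04858291 0.05468645]
[ 0.40923606 -0.29047901  0.1367141 ]
0.048370315859432286 [-1.10671367  0.38880562  1.33181692] 3.1167
0.04857337963897117 [ 0.22721507  0.16314698 -1.66084216] 4.2 [ 0.40879009 -0.28847838  0.12522775]
```

View pics/g1.png

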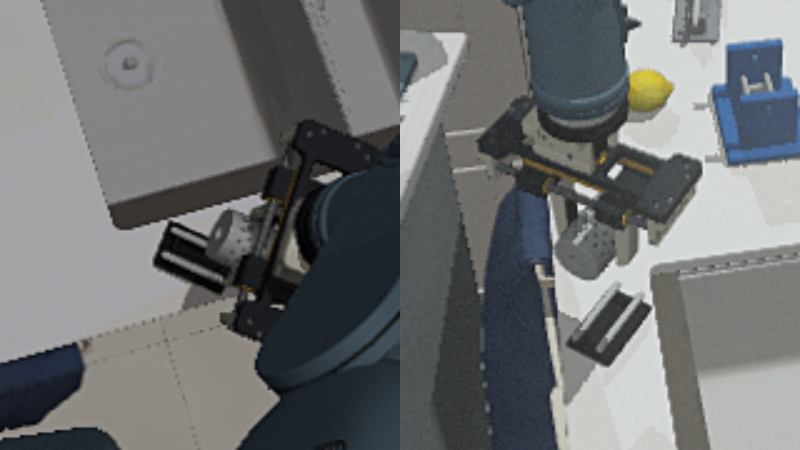

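The top crop shows the drum out of its rest and held between the fingers (230,235). The side crop shows it at (590,240) with both rest bars empty. I check the held drum's tilt and offset from the clouds.

```bash
cat > d.py <<'E'
from workcell import r
from h import *
def held(r,n,f,zlo=-.03,zhi=.028,jaw=.021):
    p=np.array(r.read_tool_pos());R=np.array(r.read_orientation());g=p-R[:,2]*G
    L=(cloud(f)-g)@R   # local: x along axis, y jaw, z down
    m=(abs(L[...,0])<.06)&(abs(L[...,1])<jaw)&(L[...,2]>-zhi)&(L[...,2]<-zlo)
    return L[m],R,g
if __name__=='__main__':
    for n in('top','side'):
        f=pickle.load(open(n+'.pkl','rb'));L,R,g=held(r,n,f)
        print(n,len(L),'g',g.round(4),'xtool',R[:,0].round(3),'yt',R[:,1].round(3))
        e=np.arange(-.045,.0451,.01)
        for a,b in zip(e,e[1:]):
            Q=L[(L[:,0]>=a)&(L[:,0]<b)]
            if len(Q)>3:print('  x %.3f n%d ymean %.4f yrange %.4f %.4f ztop(5%%) %.4f'%(a,len(Q),Q[:,1].mean(),*np.percentile(Q[:,1],[2,98]),np.percentile(Q[:,2],5)))
        print('  xext',np.percentile(L[:,0],[1,99]))
E
python3 d.py
```

```text
top 339 g [ 0.4088 -0.2885  0.144 ] xtool [0.381 0.925 0.001] yt [ 0.925 -0.381 -0.002]
  x -0.015 n5 ymean 0.0145 yrange 0.0102 0.0189 ztop(5%) -0.0213
  x -0.005 n25 ymean 0.0023 yrange -0.0084 0.0179 ztop(5%) -0.0269
  x 0.005 n37 ymean 0.0022 yrange -0.0183 0.0192 ztop(5%) -0.0260
  x 0.015 n78 ymean -0.0022 yrange -0.0204 0.0188 ztop(5%) -0.0266
  x 0.025 n138 ymean 0.0007 yrange -0.0202 0.0195 ztop(5%) -0.0255
  x 0.035 n56 ymean -0.0057 yrange -0.0203 0.0139 ztop(5%) -0.0181
  xext [-0.00535413  0.03637832]
side 405 g [ 0.4088 -0.2885  0.144 ] xtool [0.381 0.925 0.001] yt [ 0.925 -0.381 -0.002]
  x -0.045 n34 ymean 0.0053 yrange -0.0170 0.0201 ztop(5%) -0.0216
  x -0.035 n199 ymean 0.0002 yrange -0.0201 0.0194 ztop(5%) -0.0242
  x -0.025 n60 ymean 0.0048 yrange -0.0161 0.0204 ztop(5%) -0.0249
  x -0.015 n66 ymean 0.0043 yrange -0.0183 0.0203 ztop(5%) -0.0253
  x -0.005 n33 ymean 0.0027 yrange -0.0151 0.0207 ztop(5%) -0.0245
  x 0.005 n8 ymean -0.0138 yrange -0.0193 -0.0095 ztop(5%) -0.0210
  x 0.025 n4 ymean -0.0130 yrange -0.0149 -0.0118 ztop(5%) -0.0199
  xext [-0.03609061  0.02147708]
```

The held drum is level and centred to within 1 mm (ends at +36 and -36 mm, top 25 mm above the grip). I place it in the frame.

```bash
cat > fr.py <<'E'
import numpy as np
FC=np.array([.5428,.017,0]);YAW=14.1
def fpt(x,y,z):
    a=np.radians(YAW);return FC+[x*np.cos(a)-y*np.sin(a),x*np.sin(a)+y*np.cos(a),z]
E
python3 - <<'E'
from workcell import r
from h import *
from d import held
from fr import *
s=fpt(0,0,.067-G);R=best(r,s+[0,0,.1],YAW)
r.movel(np.array(r.read_tool_pos())+[0,0,.04],feed=.2)
r.move_pose(s+[0,0,.1],R)
print(r.read_time_s())
T=grab(r,'top');S=grab(r,'side')
for n,f in(('top',T),('side',S)):
    L,_,g=held(r,n,f);print(n,len(L),'xext',np.percentile(L[:,0],[1,99]),'g',g)
    # frame in this view, when holding at known pose
    C=cloud(f);h,sa,v=cv2.split(cv2.cvtColor(f['frame'],cv2.COLOR_BGR2HSV))
    P=C[(h>100)&(h<130)&(sa>120)&(C[...,0]>.45)&(C[...,0]<.65)&(abs(C[...,1]-.02)<.1)&(C[...,2]>.005)&(C[...,2]<.095)]
    print(cv2.minAreaRect((P[:,:2]*1000).astype(np.float32)))
r.movel(s+[0,0,.03],feed=.15); print(r.read_ft_force())
z=.03
f0=np.array(r.read_ft_force())
for z in np.arange(.02,-.0031,-.001) if False else [.012,.006,.003,.002,.001,0,-.001]:
    r.movel(s+[0,0,z],feed=.05); f=np.array(r.read_ft_force()); print(z,f.round(2))
    if f[2]-f0[2]>2.0 or np.linalg.norm((f-f0)[:2])>6:break
print(r.read_tool_pos(),r.read_time_s())
E
```

```text
5.8083
top 119 xext [0.02379932 0.03560393] g [0.54279388 0.01555275 0.16694422]
((521.2405395507812, 26.442626953125), (103.63288879394531, 74.3656234741211), 55.90398406982422)
side 412 xext [-0.03836044  0.03209006] g [0.54279388 0.01555275 0.16694422]
((545.0999755859375, 13.663314819335938), (97.04069519042969, 126.22350311279297), 14.05059814453125)
[ 0.40444098  0.91197316 -0.70304433]
0.012 [ 0.05 -0.26 -1.95]
0.006 [-0.3  -1.42 -2.44]
0.003 [ 0.05  1.   -1.48]
0.002 [-0.42 -1.12 -2.42]
0.001 [-0.73  0.39 -1.39]
0 [-0.96  0.12  1.36]
[0.54303119 0.01698181 0.04849633] 8.3
```

Contact came at exactly the expected height. I release, retract and check.

Run:
```python
from workcell import r
from h import *
from fr import *
r.gripper_to(.066)
p=np.array(r.read_tool_pos())
r.movel(p+[0,0,.12],feed=.2)
k=np.array([.4445,.25,.16]);r.move_pose(k,best(r,k,4)); 
T=grab(r,'top');S=grab(r,'side');print(r.read_time_s())
for n,f in(('top',T),('side',S)):
    C=cloud(f);h,sa,v=cv2.split(cv2.cvtColor(f['frame'],cv2.COLOR_BGR2HSV))
    a=np.radians(YAW);Rz=np.array([[np.cos(a),-np.sin(a),0],[np.sin(a),np.cos(a),0],[0,0,1]])
    L=(C-FC)@Rz
    m=(abs(L[...,0])<.03)&(abs(L[...,1])<.045)&(L[...,2]>.07)&(L[...,2]<.1)&(sa<90);Q=L[m]
    print(n,len(Q),'x',np.percentile(Q[:,0],[1,99]),'y',np.percentile(Q[:,1],[1,99]),'ztop',np.percentile(Q[:,2],95))
    t=Q[Q[:,2]>.088];print('  ridge fit',np.polyfit(t[:,1],t[:,0],1))
    P=L[(h>100)&(h<130)&(sa>120)&(abs(L[...,0])<.045)&(abs(L[...,1])<.06)&(L[...,2]>.083)&(L[...,2]<.093)]
    for sg in(1,-1):
        q=P[P[:,1]*sg>0]
        if len(q):print('  cheek',sg,cv2.minAreaRect((q[:,:2]*1000).astype(np.float32)))
cv2.imwrite('pics/g2.png',np.hstack([cv2.resize(f['frame'][y:y+135,x:x+120],(400,450)) for f,x,y in((T,255,140),(S,230,180))]))
```

```text
10.675
top 552 x [-0.02444578  0.02169675] y [-0.03440216  0.03473237] ztop 0.09350124155192066
  ridge fit [0.02815367 0.00016405]
  cheek 1 ((-1.798990249633789, 45.677120208740234), (62.94112014770508, 11.942183494567871), 0.281852126121521)
  cheek -1 ((-1.2603778839111328, -43.51299285888672), (10.23234748840332, 62.91354751586914), 89.43506622314453)
side 303 x [-0.02717981  0.02505054] y [-0.03966922  0.04161427] ztop 0.09368144744722587
  ridge fit [0.04779885 0.00097542]
  cheek 1 ((0.7854537963867188, 43.38181686401367), (62.8906364440918, 12.238399505615234), 1.1250075101852417)
  cheek -1 ((1.5225811004638672, -45.76628112792969), (62.44076919555664, 16.122135162353516), 6.442600727081299)
```

View pics/g2.png

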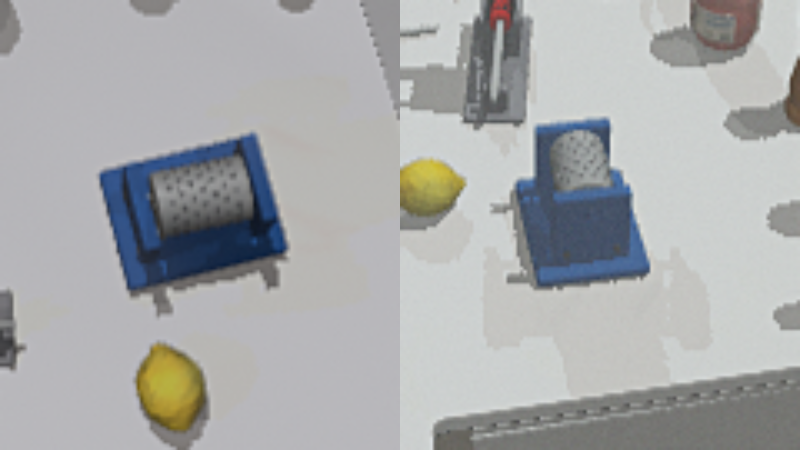

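The top crop shows the drum lying between the cheeks (200,195), and the side crop shows it on the bars (580,165). It is seated with its top at about 92 mm. Next is the axle: I fix the shoulder and wall edge, then grip the shaft close to the knob.

Run:
```python
from workcell import r
from h import *
k=np.array([.38,.05,.25]);r.move_pose(k,best(r,k,4))
T=grab(r,'top');S=grab(r,'side');res=[]
a=np.radians(3.8)
for n,f in(('top',T),('side',S)):
    C=cloud(f);X,Y,Z=C[...,0],C[...,1],C[...,2];h,s,v=cv2.split(cv2.cvtColor(f['frame'],cv2.COLOR_BGR2HSV))
    w=C[(X>.40)&(X<.5)&(Y>.23)&(Y<.36)&(Z>.05)&(Z<.06)&(s<90)]
    red=C[((h<8)|(h>172))&(s>110)&(X>.41)&(X<.48)&(Y>.26)&(Y<.34)&(Z>.03)&(Z<.05)]
    m=(X>.41)&(X<.48)&(Y<.262)&(Y>.14)&(Z>.0335)&(Z<.0415);P=C[m];kk=np.polyfit(P[:,1],P[:,0],1)
    print(n,len(w),'wall y',np.percentile(w[:,1],[1,99]),'x',np.percentile(w[:,0],[1,99]),'red',len(red),'y',np.percentile(red[:,1],[2,98]),'x',np.median(red[:,0]),'shaft',kk,np.polyval(kk,.248),'ymin',np.percentile(P[:,1],1))
print(r.read_time_s())
```

```text
top 143 wall y [0.25967803 0.33139246] x [0.42262805 0.46370766] red 142 y [0.28180166 0.31988146] x 0.44126355907380876 shaft [-0.05242878  0.458112  ] 0.445109661472504 ymin 0.1592487739466527
side 50 wall y [0.26072822 0.33098281] x [0.4252902  0.46587181] red 32 y [0.27964277 0.3190145 ] x 0.44499514730923584 shaft [-0.06735819  0.46346239] 0.44675755841792825 ymin 0.15588550021272274
11.6833
```

Run:
```python
from workcell import r
from h import *
p=np.array([.446,.248,.034-G]);R=best(r,p+[0,0,.1],3.4)
r.gripper_to(.045)
r.move_pose(p+[0,0,.1],R);r.movel(p+[0,0,.02],feed=.15)
f0=np.array(r.read_ft_force());r.movel(p,feed=.06);print(f0,r.read_ft_force())
r.gripper_to(.004);print('w',r.read_width(),r.read_ft_force(),r.read_time_s())
r.movel(p+[0,0,.03],feed=.06);r.movel(p+[0,0,.12],feed=.15)
r.pause(.2)
T=grab(r,'top');S=grab(r,'side');print(r.read_width(),r.read_time_s(),r.read_tool_pos())
cv2.imwrite('pics/g3.png',np.hstack([cv2.resize(f['frame'][y:y+135,x:x+120],(400,450)) for f,x,y in((T,165,170),(S,210,100))]))
from d import held
for n,f in(('top',T),('side',S)):
    P=np.array(r.read_tool_pos());R=np.array(r.read_orientation());g=P-R[:,2]*G
    L=(cloud(f)-g)@R;hsv=cv2.cvtColor(f['frame'],cv2.COLOR_BGR2HSV);h,s,v=cv2.split(hsv)
    print(n,'xtool',R[:,0].round(3))
    red=((h<8)|(h>172))&(s>110)&(abs(L[...,1])<.02)&(abs(L[...,0])<.09)&(abs(L[...,2])<.03);q=L[red];print(' red',len(q),np.percentile(q,[2,50,98],axis=0).round(4).tolist())
    m=(abs(L[...,1])<.012)&(abs(L[...,0])<.11)&(abs(L[...,2])<.02)&~red;q=L[m]
    e=np.arange(-.11,.111,.02)
    for a,b in zip(e,e[1:]):
        Q=q[(q[:,0]>=a)&(q[:,0]<b)]
        if len(Q)>3:print('  x %.3f n%d y %.4f z %.4f'%(a,len(Q),np.median(Q[:,1]),np.median(Q[:,2])),Q[:,0].min().round(4),Q[:,0].max().round(4))
```

```text
[-0.13719479  0.08810157  0.61619279] [ 1.10015356  0.6098532  -0.23609612]
w 0.00920413919623275 [-0.82709986 -0.58928943  0.45554242] 15.0833
0.009232880290573337 16.7833 [0.44556156 0.24784847 0.13441372]
top xtool [-0.059  0.998 -0.   ]Traceback (most recent call last):
  File "<stdin>", line 17, in <module>
    return _quantile_unchecked(
        a, q, axis, out, overwrite_input, method, keepdims, weights)
    return _ureduce(a,
                    func=_quantile_ureduce_func,
    ...<5 lines>...
                    overwrite_input=overwrite_input,
                    method=method)
    r = func(a, **kwargs)
    result = _quantile(arr,
                       quantiles=q,
    ...<2 lines>...
                       out=out,
                       weights=wgt)
    slices_having_nans = np.isnan(arr[-1, ...])
                                  ~~~^^^^^^^^^
IndexError: index -1 is out of bounds for axis 0 with size 0
```

View pics/g3.png

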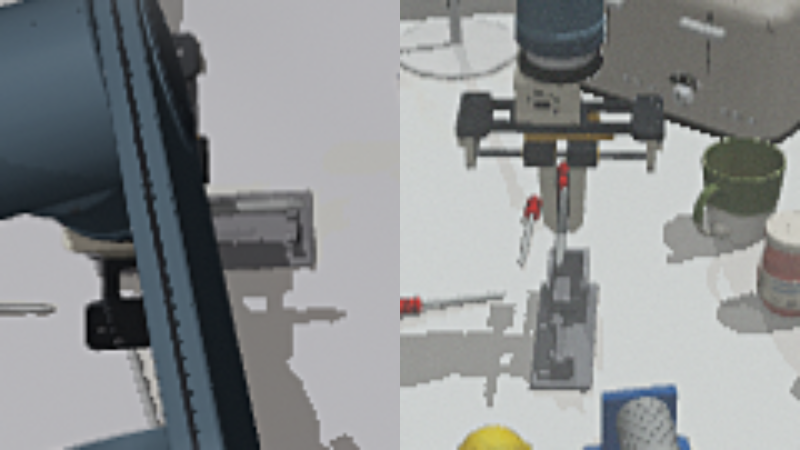

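The side crop shows the shaft gripped, knob at (563,175) and nose hanging free at (560,245), with the grey rest empty below. I check its attitude from the side cloud and the body's clearance to the tall bystanders.

```bash
cat > ax.py <<'E'
from workcell import r
from h import *
def axle(f,g,R,lim=.11):
    """held axle in local coords (x=towards knob after sign, y jaw, z down)"""
    L=(cloud(f)-g)@R
    if R[1,0]<0: L=L*[-1,-1,1]
    m=(abs(L[...,1])<.014)&(L[...,0]>-lim)&(L[...,0]<-.012)&(abs(L[...,2])<.014);q=L[m];out=[]
    for a in np.arange(-lim,-.012,.012):
        Q=q[(q[:,0]>=a)&(q[:,0]<a+.012)]
        if len(Q)>4:out.append((round(a+.006,3),len(Q),*np.median(Q[:,1:],axis=0).round(4)))
    k=np.isfinite(q[:,0]);return out,np.percentile(q[k,0],1).round(4) if k.sum() else None
def pose():
    P=np.array(r.read_tool_pos());R=np.array(r.read_orientation());return P-R[:,2]*G,R
E
python3 - <<'E'
from ax import *
from fr import *
g,R=pose();S=pickle.load(open('side.pkl','rb'));T=pickle.load(open('top.pkl','rb'))
for f in(S,T):print(axle(f,g,R))
C=cloud(S).reshape(-1,3);C=C[(C[:,2]>.115)&(C[:,2]<.2)&(C[:,0]>.55)&(C[:,0]<.75)&(C[:,1]>-.05)&(C[:,1]<.2)]
print('mill',C.min(0),C.max(0),len(C))
a=np.radians(YAW);Rz=np.array([[np.cos(a),-np.sin(a),0],[np.sin(a),np.cos(a),0],[0,0,1]])
print('mill in frame axes',((C-FC)@Rz).min(0),((C-FC)@Rz).max(0))
E
```

```text
([(np.float64(-0.092), 5, np.float64(0.0009), np.float64(-0.0025)), (np.float64(-0.08), 6, np.float64(0.0007), np.float64(-0.0035)), (np.float64(-0.068), 9, np.float64(0.0029), np.float64(-0.0027)), (np.float64(-0.056), 7, np.float64(0.0024), np.float64(-0.0033)), (np.float64(-0.044), 7, np.float64(0.0019), np.float64(-0.0033)), (np.float64(-0.032), 5, np.float64(0.0014), np.float64(-0.0021)), (np.float64(-0.02), 7, np.float64(0.001), np.float64(-0.0039)), (np.float64(-0.008), 6, np.float64(0.0006), np.float64(0.0013))], np.float64(-0.0897))
([(np.float64(-0.092), 8, np.float64(-0.0011), np.float64(-0.0009)), (np.float64(-0.08), 20, np.float64(-0.0009), np.float64(-0.0035)), (np.float64(-0.068), 25, np.float64(-0.0011), np.float64(-0.003)), (np.float64(-0.056), 28, np.float64(-0.0009), np.float64(-0.0031)), (np.float64(-0.044), 20, np.float64(-0.0013), np.float64(-0.0036)), (np.float64(-0.032), 20, np.float64(-0.0005), np.float64(-0.0037))], np.float64(-0.0905))
mill [0.73919423 0.18254522 0.11501996] [0.74908527 0.1997722  0.15412114] 41
mill in frame axes [0.23372533 0.11046545 0.11501996] [0.24266912 0.12806387 0.15412114]
```

The axle is level, with the nose 91 mm ahead of the grip. The known grip line shows the top camera is about 1 mm low and the side camera about 1.5 mm high in x, which confirms the averaged frame pose. Now I move in front of the hole.

Run:
```python
from ax import *
from fr import *
a=fpt(0,.165,.067+.0005-G);R=best(r,a+[0,0,.08],YAW)
r.move_pose(a+[0,0,.08],R);r.movel(a,feed=.12);r.pause(.3)
T=grab(r,'top');S=grab(r,'side');g,R=pose();print(g,fpt(0,.165,.0675),R[:,1],r.read_time_s(),r.read_ft_force())
an=np.radians(YAW);Rz=np.array([[np.cos(an),-np.sin(an),0],[np.sin(an),np.cos(an),0],[0,0,1]])
for n,f in(('top',T),('side',S)):
    o,ns=axle(f,g,R);print(n,[tuple(map(float,x)) for x in o],ns)
    h,s,v=cv2.split(cv2.cvtColor(f['frame'],cv2.COLOR_BGR2HSV));L=(cloud(f)-FC)@Rz
    P=L[(h>100)&(h<130)&(s>120)&(abs(L[...,0])<.045)&(abs(L[...,1])<.06)&(L[...,2]>.083)&(L[...,2]<.093)]
    for sg in(1,-1):
        q=P[P[:,1]*sg>.03]
        if len(q)>5:print('  cheek',sg,np.percentile(q[:,0],[2,98]).mean(),cv2.minAreaRect((q[:,:2]*1000).astype(np.float32)))
cv2.imwrite('pics/g4.png',np.hstack([cv2.resize(f['frame'][y:y+135,x:x+120],(400,450)) for f,x,y in((T,220,140),(S,230,150))]))
```

```text
[0.50281408 0.17699696 0.06783518] [0.50260352 0.17702888 0.0675    ] [9.69900913e-01 2.43499051e-01 6.57038741e-04] 18.45 [-0.5484052  -0.83326848 -0.92662259]
top [(-0.08, 18.0, -0.0013, -0.0039), (-0.068, 19.0, -0.0011, -0.0048)] -0.0906
  cheek 1 -0.0011170509057916618 ((-1.2473773956298828, 45.58726501464844), (63.79874038696289, 12.053808212280273), 0.1787700653076172)
  cheek -1 -0.0010746152254200551 ((-0.9972743988037109, -43.22642135620117), (10.164471626281738, 63.0561408996582), 89.62720489501953)
side [(-0.08, 7.0, 0.002, -0.0042), (-0.068, 9.0, 0.0001, -0.0036), (-0.056, 7.0, 0.002, -0.0033), (-0.044, 6.0, 0.0015, -0.0043), (-0.032, 9.0, 0.0001, -0.0035), (-0.02, 7.0, -0.0003, -0.0044), (-0.008, 7.0, 0.0072, 0.0022)] -0.088
  cheek 1 0.0005423682374301533 ((0.09212303161621094, 43.639129638671875), (61.09844970703125, 11.770227432250977), 1.2290306091308594)
  cheek -1 0.0015491107488090471 ((1.9106864929199219, -46.67365264892578), (16.946449279785156, 64.29400634765625), 89.58685302734375)
```

View pics/g4.png

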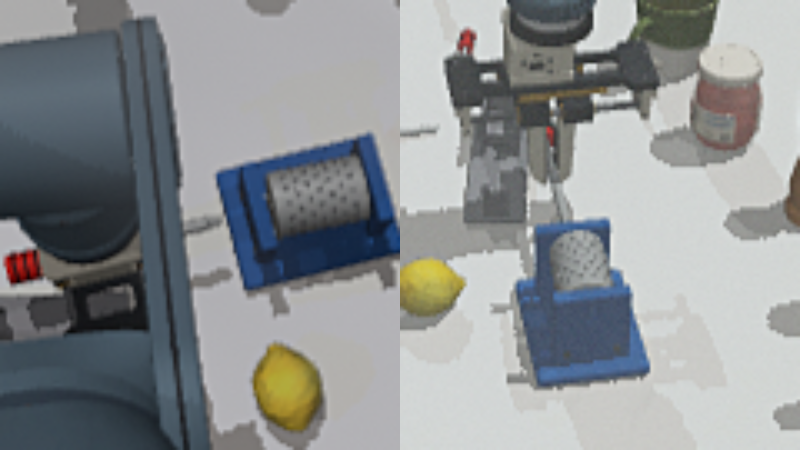

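The axle nose points at the near cheek in the top crop (218,222). In both cameras axle and hole have the same lateral offset (-1.2/-1.1 mm and about +1/+1 mm). I insert with a force watch.

```bash
cat > ins.py <<'E'
from ax import *
from fr import *
def push(y0,y1,z,x=0,step=.008,lim=10,feed=.04):
    f0=np.array(r.read_ft_force());n=max(1,int(np.ceil(abs(y1-y0)/step)))
    for y in np.linspace(y0,y1,n+1)[1:]:
        r.movel(fpt(x,y,z-G),feed=feed);f=np.array(r.read_ft_force())-f0
        an=np.radians(YAW);fl=(f[0]*np.cos(an)+f[1]*np.sin(an),-f[0]*np.sin(an)+f[1]*np.cos(an),f[2])
        print('%.4f'%y,np.round(fl,1),'%.2f'%r.read_time_s())
        if np.abs(fl).max()>lim:return y,fl
    return y,None
E
python3 - <<'E'
from ins import *
print(push(.165,.0605,.0675))
g,R=pose();print(g,fpt(0,.0605,.0675))
E
```

```text
0.1575 [-0.1  0.3 -0.4] 18.78
0.1501 [0.7 0.1 0.1] 19.12
0.1426 [ 0.3  0.5 -0.2] 19.45
0.1351 [ 1.6  0.6 -0.1] 19.78
0.1277 [ 1.2  0.9 -1.3] 20.12
0.1202 [ 0.7  0.1 -0.5] 20.45
0.1128 [ 0.9  0.1 -0.8] 20.78
0.1053 [0.3 0.4 0.4] 21.12
0.0978 [0.7 0.8 0.1] 21.45
0.0904 [ 0.   1.  -1.4] 21.78
0.0829 [ 0.4  0.1 -0.8] 22.12
0.0754 [-0.1  0.5 -0.2] 22.45
0.0680 [ 0.3  0.7 -0.1] 22.78
0.0605 [0.9 6.9 2.4] 23.12
(np.float64(0.0605), None)
[0.52755854 0.07688457 0.06747288] [0.52806129 0.07567726 0.0675    ]
```

The axle went through the near cheek and into the drum freely. The 6.9 N at the end is most likely the fingers touching the cheek. I back off 1 mm, release, slide back to the knob and look.

Run:
```python
from ins import *
r.movel(fpt(0,.062,.0675-G),feed=.04);r.pause(.2);print(r.read_ft_force())
r.gripper_to(.016);r.pause(.2);r.gripper_to(.045)
r.movel(fpt(0,.062,.0675-G)+[0,0,.12],feed=.25)
r.movel(fpt(0,.155,.0675-G)+[0,0,.17],feed=.25)
T=grab(r,'top');S=grab(r,'side');print(r.read_time_s())
an=np.radians(YAW);Rz=np.array([[np.cos(an),-np.sin(an),0],[np.sin(an),np.cos(an),0],[0,0,1]])
for n,f in(('top',T),('side',S)):
    h,s,v=cv2.split(cv2.cvtColor(f['frame'],cv2.COLOR_BGR2HSV));L=(cloud(f)-FC)@Rz
    q=L[((h<8)|(h>172))&(s>110)&(abs(L[...,0])<.03)&(abs(L[...,1]-.11)<.05)&(L[...,2]>.03)&(L[...,2]<.1)]
    if len(q):
        print(n,len(q),np.percentile(q,[2,50,98],axis=0).round(4).tolist())
        for a in np.arange(.085,.14,.01):
            Q=q[(q[:,1]>=a)&(q[:,1]<a+.01)]
            if len(Q)>3:print('  ',a.round(3),len(Q),'ztop',np.percentile(Q[:,2],90).round(4))
cv2.imwrite('pics/g5.png',np.hstack([cv2.resize(f['frame'][y:y+135,x:x+120],(400,450)) for f,x,y in((T,220,140),(S,230,150))]))
```

```text
[-0.31954931  1.862988   -0.87416259]
26.15
side 54 [[-0.0081, 0.0937, 0.0611], [-0.0005, 0.1019, 0.074], [0.0106, 0.1296, 0.0784]]
   0.085 4 ztop 0.0731
   0.095 26 ztop 0.0777
   0.105 9 ztop 0.0775
   0.115 11 ztop 0.0776
   0.125 4 ztop 0.0766
```

View pics/g5.png

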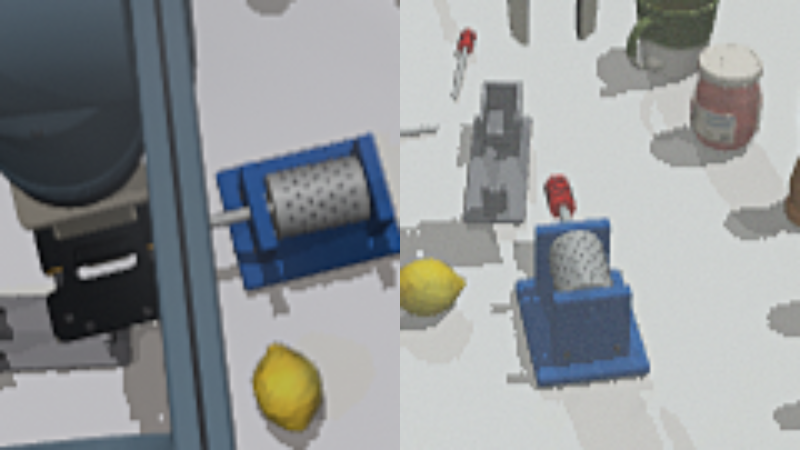

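Both crops show the axle staying in the cheek and drum. In the side crop the knob is at (558,195), level, with its top at about 77.5 mm, which puts its axis at about 67 mm. I grip the knob and push.

Run:
```python
from ins import *
r.movel(fpt(0,.115,.067-G)+[0,0,.06],feed=.25)
r.movel(fpt(0,.115,.067-G),feed=.12);print(r.read_ft_force())
r.gripper_to(.015);r.pause(.2);print('w',r.read_width(),r.read_ft_force(),r.read_time_s())
print(push(.115,.0735,.067,step=.004,lim=8))
```

```text
[0.49205252 0.41225507 0.4067216 ]
w 0.023401696995733454 [-0.05884723  0.19960175  1.75928956] 28.1083
0.1112 [0.6 0.4 0.5] 28.36
0.1075 [0.9 1.6 1.4] 28.61
0.1037 [-0.1  0.6  1.5] 28.86
0.0999 [0.6 2.  2.9] 29.11
0.0961 [-1.   4.9  5.8] 29.36
0.0924 [-0.6  7.8  9.5] 29.61
(np.float64(0.09236363636363637), (np.float64(-0.6469989877529119), np.float64(7.846106710003642), np.float64(9.549278517049993)))
```

The nose is in the far hole, but the knob is being held slightly low (upward reaction). I relieve it by raising until the vertical force vanishes, then continue.

Run:
```python
from ins import *
y=.0924
for z in(.0675,.068,.0685,.069):
    r.movel(fpt(0,y,z-G),feed=.02);r.pause(.15);f=np.array(r.read_ft_force());print(z,f.round(1))
    if f[2]<2:break
print(push(y,.0735,z,step=.003,lim=9));print(r.read_ft_force(),r.read_time_s())
```

```text
0.0675 [-0.7  6.3  7.7]
0.068 [-0.9  6.   6.5]
0.0685 [0.7 3.7 3.1]
0.069 [ 0.1  0.6 -1. ]
0.0897 [ 0.6 -0.8  0.9] 31.46
0.0870 [-0.1 -1.  -0.1] 31.71
0.0843 [-0.4 -0.8  0.3] 31.96
0.0816 [ 0.  -1.   0.6] 32.21
0.0789 [-0.3 -1.   1.2] 32.46
0.0762 [-1.4 -0.7  0.1] 32.71
0.0735 [ 0.7 -1.6  1.1] 32.96
(np.float64(0.0735), None)
[ 1.15628888 -0.76772718  0.17490227] 32.9583
```

Free sliding now; I seat the knob until there is firm axial contact.

Run:
```python
from ins import *
y,fl=push(.0735,.066,.069,step=.0008,lim=12,feed=.02)
r.pause(.2);f=r.read_ft_force();print(y,fl,f,pose()[0],r.read_width(),r.read_time_s())
```

```text
0.0727 [-0.9  1.3  0. ] 33.21
0.0720 [-0.3  2.2  1.3] 33.46
0.0712 [-1.3  2.   0.8] 33.71
0.0705 [0.1 6.7 2.4] 33.96
0.0698 [-0.4  8.4  3.1] 34.21
0.0690 [ 0.4 11.8  2.8] 34.46
0.0683 [ 0.2 13.6  3.3] 34.71
0.06825 (np.float64(0.24499844323830766), np.float64(13.597099413480457), np.float64(3.316150642976084)) [-0.89507371 12.49531487  4.32932601] [0.52546718 0.08585272 0.06910509] 0.023427198705219785 34.9083
```

Run:
```python
from ins import *
r.gripper_to(.045);r.pause(.2)
p=np.array(r.read_tool_pos());r.movel(p+[0,0,.15],feed=.2)
k=np.array([.35,-.25,.3]);r.move_pose(k,best(r,k,YAW));r.pause(.3)
T=grab(r,'top');S=grab(r,'side');print(r.read_time_s())
an=np.radians(YAW);Rz=np.array([[np.cos(an),-np.sin(an),0],[np.sin(an),np.cos(an),0],[0,0,1]])
for n,f in(('top',T),('side',S)):
    h,s,v=cv2.split(cv2.cvtColor(f['frame'],cv2.COLOR_BGR2HSV));L=(cloud(f)-FC)@Rz
    q=L[((h<8)|(h>172))&(s>110)&(abs(L[...,0])<.03)&(abs(L[...,1]-.08)<.05)&(L[...,2]>.03)&(L[...,2]<.1)]
    print(n,'knob',len(q),np.percentile(q,[2,50,98],axis=0).round(4).tolist())
    q=L[(h>100)&(h<130)&(s>120)&(abs(L[...,0])<.045)&(L[...,1]>.03)&(L[...,1]<.06)&(L[...,2]>.083)&(L[...,2]<.093)];print(' cheek y',np.percentile(q[:,1],[2,98]))
    m=(abs(L[...,0])<.012)&(L[...,1]<-.054)&(L[...,1]>-.085)&(L[...,2]>.055)&(L[...,2]<.08);q=L[m]
    if len(q):print(' nose',len(q),np.percentile(q,[2,50,98],axis=0).round(4).tolist())
cv2.imwrite('pics/g6.png',np.hstack([cv2.resize(f['frame'][y:y+135,x:x+120],(400,450)) for f,x,y in((T,235,140),(S,230,150))]))
```

```text
38.45
top knob 116 [[-0.0112, 0.0529, 0.0689], [-0.0021, 0.0715, 0.0769], [0.0081, 0.0911, 0.082]]
 cheek y [0.04016058 0.05145687]
 nose 24 [[-0.0038, -0.0726, 0.0664], [-0.0008, -0.062, 0.0707], [0.004, -0.0547, 0.0733]]
side knob 20 [[-0.0066, 0.063, 0.0743], [0.0006, 0.0746, 0.0787], [0.0098, 0.0834, 0.0825]]
 cheek y [0.03825883 0.05048482]
 nose 16 [[-0.0026, -0.0736, 0.0666], [0.0006, -0.0655, 0.0702], [0.0045, -0.0563, 0.0731]]
```

View pics/g6.png

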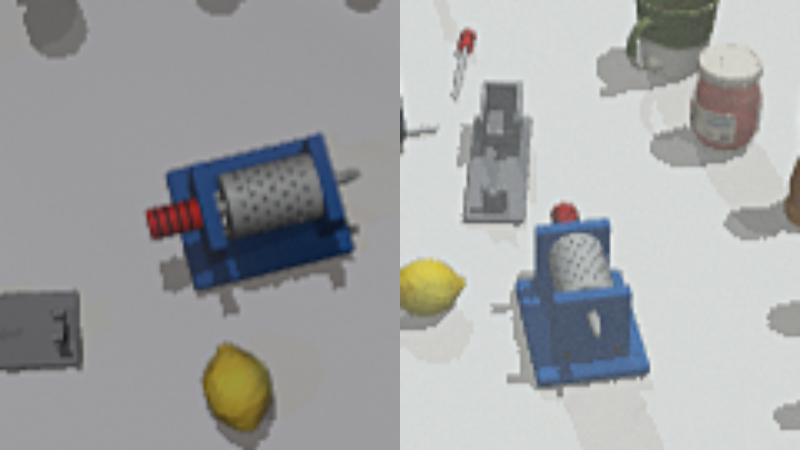

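The knob sits against the near cheek in the top crop (175,218), spanning frame y of about 51 to 91 mm. The nose comes out of the far cheek at (348,177), about 74 mm from the frame centre, as it should. I hand in.

```bash
python3 -c "
from workcell import r
print(r.finish_job(),r.read_time_s())"
```

```text
the job is handed in; nothing more can be done
the job is handed in; nothing more can be done
```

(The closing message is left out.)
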